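Rock the seesaw gate over and release the check-valve balls

ROBOT

A 7-joint arm with a two-finger parallel gripper is mounted at the origin on the work surface. World frame = base frame: x ahead of the robot, y to its left, z up, the work surface at z = 0. Lengths are in m, angles in rad, forces in N, time in s.
With the tool pointing down it reaches from about 0.4 to 0.9 m from the base axis. Payload 5.5 kg.
Tool frame: the origin (TCP) lies between the finger pads; the fingertips stand 8 mm ahead of it and the grasp point (between the pads) lies 11 mm behind it; z points along the fingers, y is the line along which they close (so a half turn about z gives the same grasp; the last joint's range is limited). The gripper opens to 92 mm and grips with 3 to 60 N. Pads are 19 mm wide; open, the fingers measure 130 mm over their backs; the gripper's body (75 mm by 190 mm) begins 47 mm behind the grasp point.
Start: joints at [-0.917, 0.501, -0.427, 1.55, 0.221, 1.138, -0.21], TCP at [0.248, 0.601, 0.235] pointing down, gripper open.
Joint ranges: [-2.88, 2.88], [-0.31, 2.03], [-1.54, 1.56], [0.2, 2.42], [-1.41, 4.55], [0.19, 2.02], [-2.57, 2.57]. Speed limits (rad/s): [2.57, 2.57, 3.14, 3.14, 3.14, 3.14, 3.14].

INTERFACE

Orientations are given as a 3x3 rotation matrix whose columns are the frame's x, y, z axes.
In Python, from workcell import * gives the robot as it stands.
- The arm moves only by the tool drive_tool, never from a script. Its argument "deltas" is a list of rows, each a list of 7 numbers: the opening, from -1 (shut) to 1 (fully open), then the shift along the tool's x, y, z in m, then the turn, a rotation vector about the tool's x, y, z in degrees. In form: [[gripper, tx, ty, tz, ax, ay, az], ...]. A call has 1 to 20 rows; each row is the pose to reach, as a shift and turn from the pose commanded when the call began, along the tool's axes at that moment; what a row does not reach only later rows make up. A row lasts 1/12 s, in which the tool goes at most 41.7 mm and 7.16 degrees, less where a joint would pass 70% of its speed; a pose out of reach is approached as far as the arm can. A call with a gripper value outside its range is refused whole. The fingers move at their own pace and stop on an object; "grip_force" is the grip in N (left out, the last holds). Time passes only in rows, so rows that repeat a pose let the fingers close. It gives the time, the measured TCP pose, the force, the opening and the grip force at its end, in the units of the state.
- sense(): the state, without advancing time (a new reading comes with each control period).
- read_camera(name): name is "scene" or "top" or "wrist"; returns a dict with "color" (384x512x3 uint8, red, green, blue), "depth" (384x512 float32, m along the optical axis (not along the pixel's ray), 0 where there is no reading), "vertical_fov" (degrees; the focal length in pixels is half the picture's height over the tangent of half this angle, whatever the lens; pixels are square), "cx", "cy" (the principal point, pixels), "R" (3x3) and "t" (3): a world point X has camera coordinates R X + t; the wrist camera has in their place "hand_eye" (4x4, takes a point from camera to tool coordinates, whose origin is the TCP and whose axes are the flange's). Camera axes: x right, y down, z forward; pixel columns grow to the right and rows downward; lengths in m; the calibration is good to about 2 mm. The wrist camera is an equidistant fisheye: a pixel r from the principal point sees the ray r / f radians off the axis. A picture is of the moment at which its call begins: read the wrist's pose just before it.
- hand_in(): hands the job in; it is judged then, once.
Trained networks look in the newest picture that a camera, given by its name, has taken for a name from the list of things; names that differ only in an ending like _2 or _b are one class to them, and where a whole thing is asked for, a point or a joint stands for the part that bears it (a point fixed in the world has none). Each returns a list of dicts, best first, with "p" (0 to 1); they miss things now and then, are a little off and sometimes report something else, mostly with a low value. They report only what shows in the picture. A call takes as long as a camera call. They do not tell look-alikes from the thing itself.
- find_in(target, camera): "box" ([left, top, right, bottom] in pixels, round what is visible of it).
- tip_of(target, camera): "uv" ([column, row] in pixels: a listed point, or the origin of a listed thing).
The state is a dict: "clock": time; "joint_positions": joint angles; "dq": joint speeds; "joint_torque": joint torques, N m; "position": TCP position; "tcp_rot": TCP orientation; "contact_force": force on the tool from outside, world axes, zero at the start; "ft_torque": the same for the moment, N m; "opening": opening from 0.0 (shut) to 1.0 (fully open); "gripper_force": force on a finger pad.
Only numpy, scipy, OpenCV 4.12 (cv2) and the standard library are available. Lean on these libraries where they do the work, as an engineer would, in place of code of your own. Each camera call takes 0.05 s, during which the arm holds its last target. There are 200 camera calls.

TASK

On the ball sorter the seesaw gate is tipped towards one tray. With a fingertip rock it over its pivot so that it rests fully on its other side, and only then push the green tab of the shutter sideways so that all three steel balls run down into the other tray. Do not touch the balls, do not pick anything up, and leave the valve, the gauge and the black case where they are.

Things in the scene. Friction and masses are not known exactly. Their poses are not given: they have to be found in the camera images.
- sorter: Fixed ball sorter, 400 mm along its y, 200 mm along its x; origin on the table under the gate's pivot, z up; place and yaw vary. Feed channel on the -x side: 37 mm wide, floor falling at 10 degrees from x=-145 mm to its lip at x=-25 mm, 97 mm high; walls 14 mm. A chute and a tray at each y end: blue at +y (left), yellow at -y (right), outer walls 68 mm high.
- gate (a joint): Seesaw gate angle (rad), -0.2 to 0.2, about the sorter's x axis, 85 mm above its origin. Positive: left (+y, blue) end up, balls run right (yellow); negative: right end up, balls run left. Steel trough 150 mm along y, 44 mm wide. A brass ball weight (x=28 mm, top 157 mm high) makes it fall to a stop either side of the middle; it starts at either stop. Under 2 N on the raised pad rocks it.
- pad_left (a point): Centre of the top face of the gate's left red press pad, 36 mm (x) by 34 mm (y), at x=42, y=+58 mm on the sorter. The pad is 113 mm above the table when the gate is level, about 11 mm more or less when tipped.
- pad_right (a point): The same on the right pad, x=42, y=-58 mm on the sorter.
- end_left (a point): Middle of the trough floor's left (+y) end, 75 mm from the pivot; it changes by 30 mm in height as the gate rocks fully over.
- shutter (a joint): Travel (m) of the sliding shutter in the sorter's +y direction: starts nearly closed at 0 to 0.004, stop at 0.040. Its blade crosses the feed channel at x=-55 mm; from about 0.032 on the balls run out by themselves. It slides with about 1 N friction and stays where it is left.
- tab (a point): Centre of the top of the shutter's green tab; closed: x=-55, y=52 mm on the sorter, 162 mm above the table. Block 30 mm (x) by 10 mm (y), rising 34 mm above the shutter's bar (top 130 mm above the table), which reaches from the channel to the tab. Push its face towards the channel (-y face) in the sorter's +y direction; 28 mm are free between that face and the channel wall.
- ball1_center (a point): A steel check-valve ball, 25 mm in diameter; this point is its centre. At the start the three lie in single file in the feed channel, behind the shutter: the first, against the shutter.
- ball2_center (a point): A steel check-valve ball, 25 mm in diameter; this point is its centre. At the start the three lie in single file in the feed channel, behind the shutter: the second.
- ball3_center (a point): A steel check-valve ball, 25 mm in diameter; this point is its centre. At the start the three lie in single file in the feed channel, behind the shutter: the third.
- tray_left (a point): Centre of the inner floor of the blue tray at the sorter's +y end, 9 mm above the table; inside 90 mm (x) by 70 mm (y).
- tray_right (a point): The same in the yellow tray at the sorter's -y end.
- valve: Bystander: a brass cylinder valve with a black knob standing upright, 38 mm wide, 74 mm high; origin under its centre.
- gauge: Bystander: a thread plug gauge lying on the table, 118 mm long, 24 mm high; origin under its middle.
- loupe_case: Bystander: a black loupe case with a red band, 75 x 45 x 28 mm; origin under its centre.
There are look-alikes about, which are no part of the job. What is shaped like the part that bears ball1_center but blue or purple is not meant.

How it is judged:
On the way, in this order (a step that is already met when the one before it is completed fails the run):
1. the gate has been rocked over to its other stop while the shutter is still shut (distance of end_left from where it was at the start of the episode above 0.025 m and (value of joint gate above 0.15 rad or value of joint gate below -0.15 rad) and value of joint shutter below 0.012 m), for 0.2 s.
2. all three balls lie in the tray on the gate's lowered side (distance of end_left from where it was at the start of the episode above 0.025 m and ((value of joint gate above 0.15 rad and horizontal distance between each of ball1_center, ball2_center, ball3_center and tray_right below 0.045 m and height (world z) of each of ball1_center, ball2_center, ball3_center below 0.055 m) or (value of joint gate below -0.15 rad and horizontal distance between each of ball1_center, ball2_center, ball3_center and tray_left below 0.045 m and height (world z) of each of ball1_center, ball2_center, ball3_center below 0.055 m))), for 0.2 s.
At the end, for the whole second after the job is handed in: The gate rests on the stop opposite to the one it started on (end moved over 25 mm, beyond 0.15 rad), and all three balls are at rest in the tray on its lowered side (centre within 45 mm of the tray's centre, under 55 mm high) (all of step 2 and linear speed of each of ball1, ball2, ball3 below 0.1 m/s); the robot touches nothing.
It fails at once if the robot touches a ball (contact force between any of the fingers, the arm and ball1 above 0.3 N or contact force between any of the fingers, the arm and ball2 above 0.3 N or contact force between any of the fingers, the arm and ball3 above 0.3 N).
It fails at once if a ball is lifted (height (world z) of any of ball1_center, ball2_center, ball3_center above 0.16 m).
It fails at once if the valve, gauge or case is moved by more than 20 mm or tipped over (distance of any of valve, gauge, loupe_case from where it was at the start of the episode above 0.02 m or angle between any of valve, gauge, loupe_case's own z axis and vertical above 0.4 rad).
It also fails if it takes over 40 s, if anything falls off the work surface, if the arm or the gripper's body presses on something with over 40 N, if the wrist force passes 120 N, or if a joint passes its speed limit or range.

## Working session

There is one attempt and no reset: what is moved stays moved. The work goes in short steps, Python scripts to look and compute and a tool call to move; the robot and the scene stay as the last step left them, time stands still between calls to the robot, and variables do not carry over. Pictures are saved under pics/ and viewed, at most 10 in all, crops included, and the job is handed in when it is done.

Besides the shell and the picture viewer there is one more tool, called as name(argument=value, ...), one argument or row to a line, values as JSON. drive_tool: Moves the arm, as the interface text tells. Its arguments: {"type":"object","properties":{"deltas":{"type":"array","items":{"type":"array","items":{"type":"number"}}},"grip_force":{"type":"number"}},"required":["deltas"]}

```bash
mkdir -p pics
cat > h.py <<'E'
from workcell import *
import numpy as np, cv2
def look(n):
    c=read_camera(n); c['f']=c['color'].shape[0]/2/np.tan(np.radians(c['vertical_fov'])/2); return c
def deproj(c,uv,r=2):
    u,v=[int(round(x)) for x in uv]; p=c['depth'][max(v-r,0):v+r+1,max(u-r,0):u+r+1]; p=p[p>0]
    if len(p)==0: return None
    d=np.median(p); x=np.array([(uv[0]-c['cx'])/c['f']*d,(uv[1]-c['cy'])/c['f']*d,d]); return c['R'].T@(x-c['t'])
def atz(c,uv,z):
    o=-c['R'].T@c['t']; r=c['R'].T@np.array([(uv[0]-c['cx'])/c['f'],(uv[1]-c['cy'])/c['f'],1]); return o+r*(z-o[2])/r[2]
def proj(c,X):
    x=c['R']@np.array(X)+c['t']; return x[:2]/x[2]*c['f']+[c['cx'],c['cy']]
def save(c,n): cv2.imwrite('pics/'+n+'.png',c['color'][:,:,::-1])
E
python3 - <<'E'
from h import *
np.set_printoptions(precision=3,suppress=True)
for n in ['scene','top']:
    c=look(n); save(c,n)
    for t in ['sorter','pad_left','pad_right','tab','end_left','tray_left','tray_right','ball1_center','ball2_center','ball3_center','valve','gauge','loupe_case']:
        for d in tip_of(t,n)[:3]: print(n,t,round(d['p'],2),np.array(d['uv']),deproj(c,d['uv']))
s=sense(); print(s['position'],s['tcp_rot'],s['clock'],s['opening'])
im=np.hstack([cv2.imread('pics/scene.png'),cv2.imread('pics/top.png')]);
E
```

```text
scene sorter 0.72 [228.8 210.6] [ 0.57  -0.066  0.004]
scene pad_left 0.97 [231.7 196.5] [ 0.602 -0.017  0.12 ]
scene pad_left 0.66 [220.4 168.2] [ 0.474 -0.197  0.006]
scene pad_right 0.86 [194.  188.2] [ 0.633 -0.119  0.099]
scene tab 0.64 [253.6 162.7] [ 0.479 -0.062  0.117]
scene tray_left 0.81 [279.3 234.4] [0.541 0.085 0.007]
scene tray_right 0.74 [181.3 187.3] [ 0.602 -0.218  0.009]
scene ball1_center 0.57 [289.5 186.8] [0.404 0.001 0.017]
scene ball1_center 0.45 [244.3 164.2] [ 0.505 -0.069  0.125]
scene ball3_center 0.43 [251.5 151.8] [ 0.464 -0.083  0.132]
scene valve 0.51 [220.7 167.3] [ 0.476 -0.194  0.013]
scene gauge 0.76 [222.8 268.9] [0.715 0.062 0.017]
scene gauge 0.67 [279.1 237.5] [0.55  0.092 0.009]
scene loupe_case 0.59 [164.1 233.9] [ 0.741 -0.122  0.014]
top sorter 0.79 [304.4 189.7] [ 0.564 -0.049  0.09 ]
top sorter 0.68 [375.5 172.7] [ 0.61  -0.219  0.008]
top pad_left 0.59 [280.8 166. ] [ 0.607 -0.     0.125]
top pad_right 0.56 [337.  156.5] [ 0.629 -0.117  0.101]
top tab 0.6 [293.1 218.4] [ 0.502 -0.019  0.147]
top end_left 0.78 [277.5 191.5] [0.56  0.006 0.099]
top tray_left 0.98 [237.7 204.5] [0.546 0.089 0.009]
top tray_right 0.87 [373.7 172.1] [ 0.612 -0.215  0.009]
top ball1_center 0.7 [322.  221.1] [ 0.497 -0.077  0.125]
top ball1_center 0.7 [236.7 204.1] [0.547 0.091 0.009]
top ball1_center 0.54 [281.8 267.6] [ 0.408 -0.003  0.023]
top ball2_center 0.51 [324.5 230.3] [ 0.479 -0.079  0.132]
top ball3_center 0.56 [325.3 241.4] [ 0.457 -0.08   0.135]
top valve 0.65 [369.4 238.3] [ 0.464 -0.182  0.066]
top gauge 0.89 [251.4 137.2] [0.694 0.055 0.02 ]
top loupe_case 0.89 [340.3 118.6] [ 0.73  -0.143  0.028]
[0.248 0.601 0.235] [[-0.925  0.381 -0.   ]
 [ 0.381  0.925  0.   ]
 [ 0.    -0.    -1.   ]] 1.4 1.0008253448029316
```

View pics/scene.png

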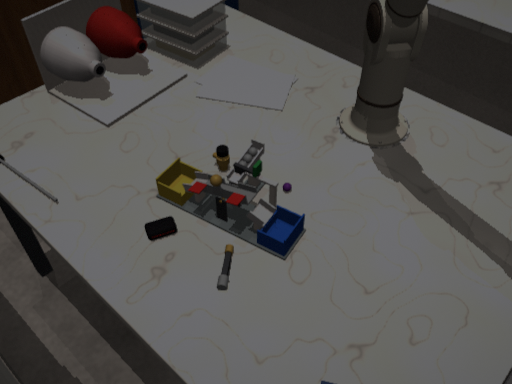

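View pics/top.png

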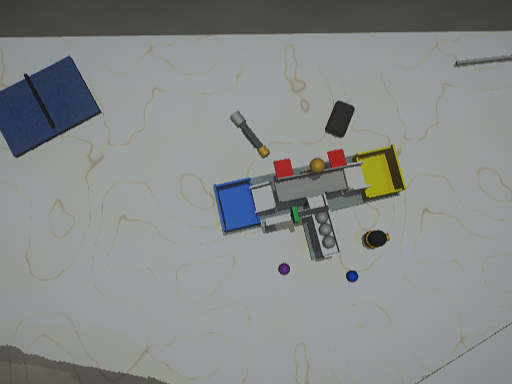

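The gate is tipped with its left (blue) end up: the pads are at z .125 (top px 284,167) and .101 (337,157). So I press the left pad, and the balls go to blue. The purple (284,269) and blue (352,276) balls are look-alikes lying on the table. The steel balls sit in the channel at (322,216), (325,229) and (328,241). Next I refine the sorter pose.

Run:
```python
from h import *
np.set_printoptions(precision=4,suppress=True)
for n in ['top','scene']:
    c=look(n); h,w=c['depth'].shape; V,U=np.mgrid[:h,:w]; d=c['depth']
    P=np.stack([(U-c['cx'])/c['f']*d,(V-c['cy'])/c['f']*d,d],-1); P=(P-c['t'])@c['R']
    hsv=cv2.cvtColor(c['color'],cv2.COLOR_RGB2HSV); H,S=hsv[...,0],hsv[...,1]
    def seg(m,nm):
        k,l,st,ce=cv2.connectedComponentsWithStats(m.astype(np.uint8))
        for i in range(1,k):
            if st[i,4]>8:
                q=P[l==i]; print(n,nm,st[i],np.median(q,0),'mid',(np.percentile(q,4,0)+np.percentile(q,96,0))/2)
    reg=(np.abs(P[...,0]-.57)<.15)&(np.abs(P[...,1]+.06)<.2)
    seg(reg&((H<6)|(H>174))&(S>150)&(P[...,2]>.08),'red')
    seg(reg&(abs(H-65)<15)&(S>110)&(P[...,2]>.10),'green')
    if n=='top':
        save({'color':cv2.resize(c['color'][130:280,200:420],None,fx=3.5,fy=3.5,interpolation=cv2.INTER_CUBIC)},'crop')
        o=np.array([.579,-.063]);ey=np.array([-.212,.977]);ex=np.array([.977,.212])
        for nm,x,y,z in [('padL',.042,.058,.124),('padR',.042,-.058,.102),('tab',-.055,.052,.162),('trayL',0,.155,.009),('trayR',0,-.155,.009)]:
            print(nm,proj(c,[*(o+x*ex+y*ey),z]))
        q=(P[...,:2]-o); X=q@ex; Y=q@ey
        for y in np.arange(-.03,.07,.006):
            m=(abs(X+.055)<.006)&(abs(Y-y)<.003)&(d>0)
            if m.any(): print(round(y,3),round(P[...,2][m].max(),3),round(np.median(P[...,2][m]),3))
```

```text
top red [328 149  19  19 251] [ 0.6259 -0.1156  0.1015] mid [ 0.6261 -0.1156  0.1016]
top red [274 159  19  19 271] [ 0.6033 -0.0043  0.1249] mid [ 0.6031 -0.0043  0.1248]
top green [292 206   8  17  84] [ 0.5085 -0.0215  0.1627] mid [ 0.5095 -0.0216  0.1622]
padL [279.3434 165.8072]
padR [334.0724 154.86  ]
tab [296.3702 210.9399]
trayL [237.8065 204.4368]
trayR [373.3841 172.015 ]
-0.018 0.114 0.114
-0.012 0.132 0.116
-0.006 0.133 0.13
-0.0 0.133 0.13
0.006 0.132 0.129
0.012 0.131 0.13
0.018 0.132 0.129
0.024 0.133 0.13
0.03 0.131 0.13
0.036 0.133 0.13
0.042 0.135 0.13
0.048 0.164 0.132
0.054 0.165 0.163
0.06 0.165 0.142
0.066 0.123 0.12
scene red [188 182  19  12 123] [ 0.6264 -0.1153  0.0992] mid [ 0.6258 -0.1144  0.1   ]
scene red [226 193  19  13 151] [ 0.6033 -0.0038  0.1227] mid [ 0.6039 -0.0056  0.1217]
scene green [253 160   8  17  94] [ 0.5162 -0.0177  0.1537] mid [ 0.512  -0.0193  0.1467]
```

View pics/crop.png

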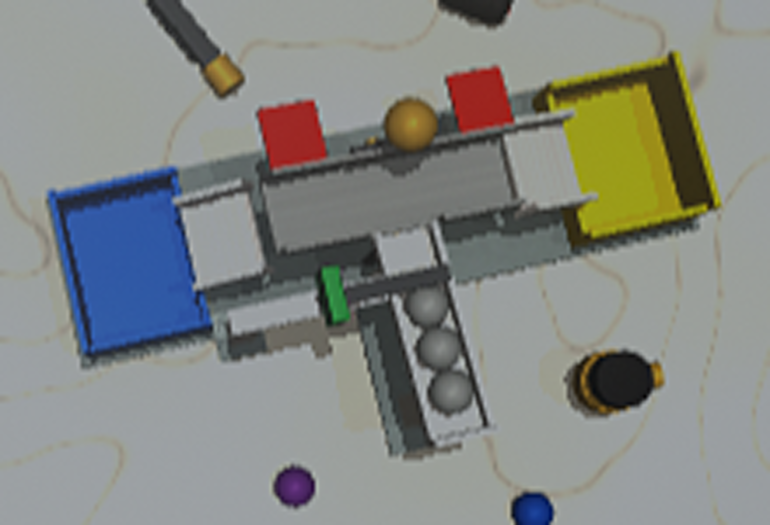

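drive_tool(
  deltas=[
    [-1, -0.56, -0.419, 0.03, 0, 0, 56],
    [-1, -0.56, -0.419, 0.03, 0, 0, 56],
    [-1, -0.56, -0.419, 0.03, 0, 0, 56],
    [-1, -0.56, -0.419, 0.03, 0, 0, 56],
    [-1, -0.56, -0.419, 0.03, 0, 0, 56],
    [-1, -0.56, -0.419, 0.03, 0, 0, 56],
    [-1, -0.56, -0.419, 0.03, 0, 0, 56],
    [-1, -0.56, -0.419, 0.03, 0, 0, 56],
    [-1, -0.56, -0.419, 0.03, 0, 0, 56],
    [-1, -0.56, -0.419, 0.03, 0, 0, 56],
    [-1, -0.56, -0.419, 0.03, 0, 0, 56],
    [-1, -0.56, -0.419, 0.03, 0, 0, 56],
    [-1, -0.56, -0.419, 0.03, 0, 0, 56],
    [-1, -0.56, -0.419, 0.03, 0, 0, 56],
    [-1, -0.56, -0.419, 0.03, 0, 0, 56],
    [-1, -0.56, -0.419, 0.03, 0, 0, 56],
    [-1, -0.56, -0.419, 0.03, 0, 0, 56],
    [-1, -0.56, -0.419, 0.03, 0, 0, 56],
    [-1, -0.56, -0.419, 0.03, 0, 0, 56],
    [-1, -0.56, -0.419, 0.03, 0, 0, 56],
  ],
)

```text
clock: 3.17
position: [0.6054, 0.0009, 0.2044]
tcp_rot: [[-0.201, 0.98, -0.001], [0.98, 0.201, 0.001], [0.001, -0.001, -1.0]]
contact_force: [-0.4, 0.3, 0.0]
opening: 0.004
gripper_force: 0.0
```

drive_tool(
  deltas=[
    [-1, 0, 0, 0.03, 0, 0, 0],
    [-1, 0, 0, 0.055, 0, 0, 0],
    [-1, 0, 0, 0.068, 0, 0, 0],
    [-1, 0, 0, 0.072, 0, 0, 0],
    [-1, 0, 0, 0.075, 0, 0, 0],
    [-1, 0, 0, 0.078, 0, 0, 0],
    [-1, 0, 0, 0.081, 0, 0, 0],
    [-1, 0, 0, 0.084, 0, 0, 0],
    [-1, 0, 0, 0.087, 0, 0, 0],
    [-1, 0, 0, 0.09, 0, 0, 0],
    [-1, 0, 0, 0.092, 0, 0, 0],
    [-1, 0, 0, 0.092, 0, 0, 0],
    [-1, 0, 0, 0.092, 0, 0, 0],
  ],
)

```text
clock: 4.25
position: [0.6058, 0.0003, 0.1127]
tcp_rot: [[-0.201, 0.98, -0.0], [0.98, 0.201, 0.0], [0.0, -0.0, -1.0]]
contact_force: [-0.7, 0.9, -0.0]
opening: 0.004
gripper_force: 0.0
```

drive_tool(
  deltas=[
    [-1, 0, 0, -0.04, 0, 0, 0],
    [-1, 0, 0, -0.08, 0, 0, 0],
    [-1, 0, 0, -0.1, 0, 0, 0],
    [-1, -0.022, -0.04, -0.1, 0, 0, 0],
    [-1, -0.022, -0.08, -0.1, 0, 0, 0],
    [-1, -0.022, -0.099, -0.1, 0, 0, 0],
    [-1, -0.022, -0.099, -0.1, 0, 0, 0],
    [-1, -0.022, -0.099, -0.1, 0, 0, 0],
  ],
)

```text
clock: 4.92
position: [0.5127, -0.0416, 0.2134]
tcp_rot: [[-0.2, 0.98, 0.001], [0.98, 0.2, 0.0], [-0.0, 0.001, -1.0]]
contact_force: [0.2, -0.1, 0.0]
opening: 0.005
gripper_force: 0.0
```

Run:
```python
from h import *
np.set_printoptions(precision=4,suppress=True)
c=look('scene'); save({'color':cv2.resize(c['color'][120:260,140:320],None,fx=4,fy=4,interpolation=cv2.INTER_CUBIC)},'s2')
h,w=c['depth'].shape; V,U=np.mgrid[:h,:w]; d=c['depth']
P=np.stack([(U-c['cx'])/c['f']*d,(V-c['cy'])/c['f']*d,d],-1); P=(P-c['t'])@c['R']
hsv=cv2.cvtColor(c['color'],cv2.COLOR_RGB2HSV); H,S=hsv[...,0],hsv[...,1]
m=((H<6)|(H>174))&(S>150)&(P[...,2]>.08)&(np.abs(P[...,0]-.6)<.06)&(P[...,2]<.15)
k,l,st,ce=cv2.connectedComponentsWithStats(m.astype(np.uint8))
for i in range(1,k):
    if st[i,4]>8: print(st[i],np.median(P[l==i],0))
print(sense()['position'])
```

```text
[191 175  19  16 151] [ 0.6237 -0.1053  0.1219]
[230 199  19  17 175] [0.6008 0.0054 0.0991]
[ 0.5139 -0.0411  0.2134]
```

View pics/s2.png

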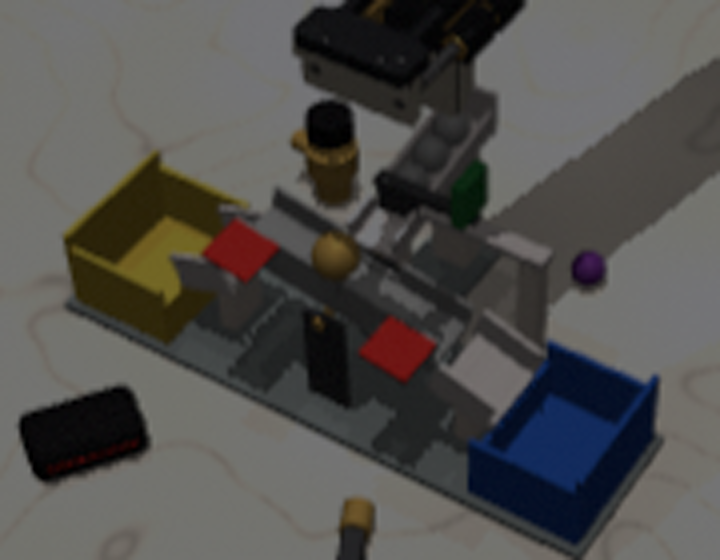

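The gate is over: the right pad is up at z .122 (crop 240,250), the left pad is down at .099 (397,348), and the shutter is still shut. Next I lower the fingers into the gap beside the green tab.

drive_tool(
  deltas=[
    [-1, 0, 0, 0.03, 0, 0, 0],
    [-1, 0, 0, 0.05, 0, 0, 0],
    [-1, 0, 0, 0.063, 0, 0, 0],
    [-1, 0, 0, 0.063, 0, 0, 0],
    [-1, 0, 0, 0.063, 0, 0, 0],
    [-1, 0, 0, 0.063, 0, 0, 0],
  ],
)

```text
clock: 5.47
position: [0.5146, -0.0408, 0.1504]
tcp_rot: [[-0.202, 0.979, 0.001], [0.979, 0.202, 0.0], [-0.0, 0.001, -1.0]]
contact_force: [-0.0, 0.7, 0.8]
opening: 0.009
gripper_force: 0.0
```

drive_tool(
  deltas=[
    [-1, 0.004, 0, 0, 0, 0, 0],
    [-1, 0.008, 0, 0, 0, 0, 0],
    [-1, 0.013, 0, 0, 0, 0, 0],
    [-1, 0.018, 0, 0, 0, 0, 0],
    [-1, 0.023, 0, 0, 0, 0, 0],
    [-1, 0.028, 0, 0, 0, 0, 0],
    [-1, 0.033, 0, 0, 0, 0, 0],
    [-1, 0.037, 0, 0, 0, 0, 0],
    [-1, 0.04, 0, 0, 0, 0, 0],
    [-1, 0.042, 0, 0, 0, 0, 0],
    [-1, 0.042, 0, 0, 0, 0, 0],
    [-1, 0.042, 0, 0, 0, 0, 0],
  ],
)

```text
clock: 6.47
position: [0.5047, -0.0012, 0.1496]
tcp_rot: [[-0.2, 0.98, -0.0], [0.98, 0.2, -0.001], [-0.001, -0.0, -1.0]]
contact_force: [0.2, -4.4, -0.0]
opening: 0.002
gripper_force: 2.4
```

Run:
```python
from h import *
c=look('scene'); save({'color':cv2.resize(c['color'][120:260,140:320],None,fx=4,fy=4,interpolation=cv2.INTER_CUBIC)},'s3')
print(sense()['contact_force'])
```

```text
[ 1.18039966 -5.62572342  0.50395274]
```

View pics/s3.png

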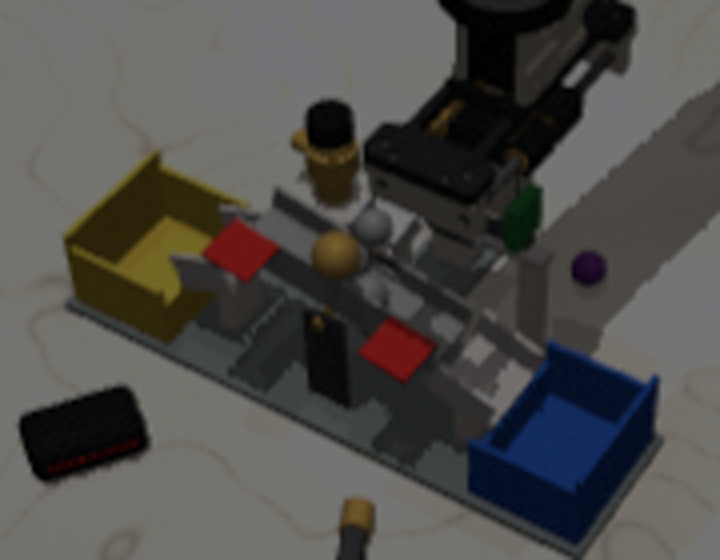

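The shutter is open (tab at 521,218) and the balls are rolling onto the trough (373,225 and 375,290). I back off a little, lift clear and look again.

drive_tool(
  deltas=[
    [-1, -0.004, 0, 0, 0, 0, 0],
    [-1, -0.004, 0, 0, 0, 0, 0],
    [-1, -0.004, 0, -0.03, 0, 0, 0],
    [-1, -0.004, 0, -0.07, 0, 0, 0],
    [-1, -0.004, 0, -0.1, 0, 0, 0],
    [-1, -0.004, -0.04, -0.12, 0, 0, 0],
    [-1, -0.004, -0.08, -0.12, 0, 0, 0],
    [-1, -0.004, -0.08, -0.12, 0, 0, 0],
    [-1, -0.004, -0.08, -0.12, 0, 0, 0],
    [-1, -0.004, -0.08, -0.12, 0, 0, 0],
    [-1, -0.004, -0.08, -0.12, 0, 0, 0],
    [-1, -0.004, -0.08, -0.12, 0, 0, 0],
    [-1, -0.004, -0.08, -0.12, 0, 0, 0],
    [-1, -0.004, -0.08, -0.12, 0, 0, 0],
    [-1, -0.004, -0.08, -0.12, 0, 0, 0],
    [-1, -0.004, -0.08, -0.12, 0, 0, 0],
  ],
)

```text
clock: 7.85
position: [0.4273, -0.02, 0.2695]
tcp_rot: [[-0.201, 0.98, -0.001], [0.98, 0.201, 0.0], [0.0, -0.001, -1.0]]
contact_force: [-1.3, 0.2, 0.5]
opening: 0.002
gripper_force: 0.0
```

Run:
```python
from h import *
c=look('scene'); save({'color':cv2.resize(c['color'][120:260,140:320],None,fx=4,fy=4,interpolation=cv2.INTER_CUBIC)},'s4')
c=look('top')
for t in ['ball1_center','ball2_center','ball3_center']:
  print([(round(d['p'],2),np.round(d['uv']),np.round(deproj(c,d['uv']),3)) for d in tip_of(t,'top')[:3]])
print(sense()['contact_force'])
```

```text
[(0.63, array([226., 206.]), array([0.54 , 0.113, 0.032])), (0.62, array([285., 266.]), array([0.424, 0.035, 0.63 ]))]
[(0.46, array([242., 199.]), array([0.556, 0.079, 0.032])), (0.31, array([339., 120.]), array([ 0.728, -0.14 ,  0.028]))]
[(0.44, array([233., 191.]), array([0.573, 0.098, 0.033])), (0.24, array([335., 156.]), array([ 0.625, -0.108,  0.125]))]
[ 0.43189233  0.27321935 -0.3979638 ]
```

View pics/s4.png

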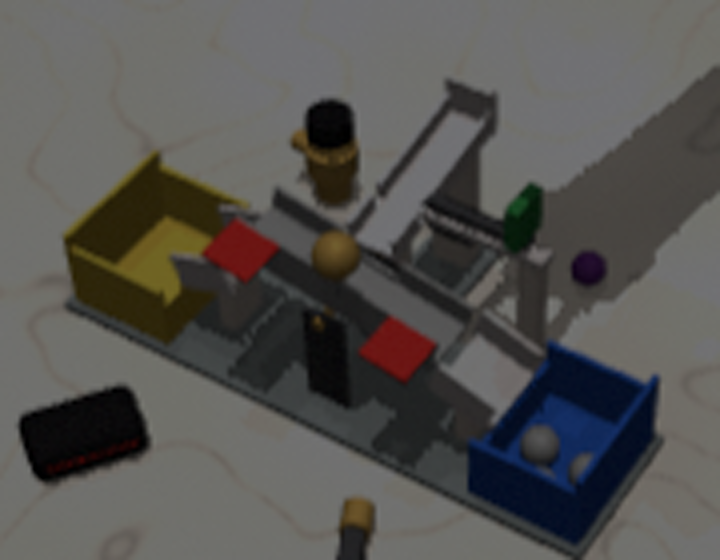

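The channel is empty and all three balls are in the blue tray (top px 226,206; 242,199; 233,191), within 30 mm of its centre. I wait for them to settle, check that they are still, and hand in.

drive_tool(
  deltas=[
    [-1, 0, 0, 0, 0, 0, 0],
    [-1, 0, 0, 0, 0, 0, 0],
    [-1, 0, 0, 0, 0, 0, 0],
    [-1, 0, 0, 0, 0, 0, 0],
    [-1, 0, 0, 0, 0, 0, 0],
    [-1, 0, 0, 0, 0, 0, 0],
    [-1, 0, 0, 0, 0, 0, 0],
    [-1, 0, 0, 0, 0, 0, 0],
    [-1, 0, 0, 0, 0, 0, 0],
    [-1, 0, 0, 0, 0, 0, 0],
    [-1, 0, 0, 0, 0, 0, 0],
    [-1, 0, 0, 0, 0, 0, 0],
    [-1, 0, 0, 0, 0, 0, 0],
    [-1, 0, 0, 0, 0, 0, 0],
    [-1, 0, 0, 0, 0, 0, 0],
    [-1, 0, 0, 0, 0, 0, 0],
    [-1, 0, 0, 0, 0, 0, 0],
    [-1, 0, 0, 0, 0, 0, 0],
    [-1, 0, 0, 0, 0, 0, 0],
    [-1, 0, 0, 0, 0, 0, 0],
  ],
)

```text
clock: 9.77
position: [0.4272, -0.02, 0.2697]
tcp_rot: [[-0.201, 0.98, -0.0], [0.98, 0.201, 0.0], [0.0, 0.0, -1.0]]
contact_force: [0.8, -0.1, -1.0]
opening: 0.006
gripper_force: 0.0
```

Run:
```python
from h import *
a=look('top')['color'].astype(int)
for _ in range(4): c=look('top')
df=abs(c['color'].astype(int)-a)[175:235,212:262].max(); print('diff',df)
for t in ['ball1_center','ball2_center','ball3_center']:
  print([(round(d['p'],2),np.round(d['uv']),np.round(deproj(c,d['uv']),3)) for d in tip_of(t,'top')[:2]])
if df<40: print(hand_in())
```

```text
diff 3
[(0.58, array([227., 204.]), array([0.545, 0.112, 0.033])), (0.56, array([287., 268.]), array([0.423, 0.035, 0.645]))]
[(0.53, array([243., 201.]), array([0.55 , 0.077, 0.034]))]
[(0.5, array([230., 191.]), array([0.573, 0.103, 0.032])), (0.33, array([332., 156.]), array([ 0.624, -0.103,  0.123]))]
the job is handed in; nothing more can be done
None
```

The gate was rocked onto its other side, the shutter was then opened, all three steel balls came to rest in the blue tray, and the job is handed in; the hand-in call returned no verdict.

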